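# Stir the counted beads in the weighing bowl

### The job

Take the wooden stirrer from its dish and, holding it upright with its foot down close to the bottom of the scale's weighing bowl, stir the beads: begin at the keypad side of the bowl and go once right round anticlockwise (seen from above) back to the keypad side, in a wide circle so that the beads are pushed about. Then stand the stirrer upright in its dish again and let go, with all beads still in the bowl.

Things in the scene. Friction and masses are not known exactly. Their poses are not given: they have to be found in the camera images.
- stirrer_grip (a point): Centre of the round handle (26 mm across, 60 mm tall) on top of the stirrer; grip here from above, any yaw. The stirrer is a plain light-wood stick, 175 mm tall, about 120 g, standing loose in its dish, not always in the middle: flat round foot 36 mm across and 16 mm high, 14 mm rod, handle. This point is 145 mm above the foot's underside, 30 mm below the top; z points up along the stick.
- bowl_in (a point): Centre of the flat inner floor (radius 84 mm) of the steel bowl fixed on the white scale, 77 mm above the table. Wall flares to outer radius 102 mm at the rim, 50 mm above this point. -x points to the scale's keypad, +y to the left with the keypad nearest you, z up. Beads lie in a ring 47 mm out; the middle 25 mm is free at the start. A like bowl, empty, on the table is not used.
- dish_in (a point): Centre of the inner floor of the stirrer's rest: a shallow aluminium dish fixed to the table, this point 4 mm above it. Flat floor 48 mm in radius, rim 10 mm above the floor. z up.
- bead0: One of the four alike wooden barrel beads in the weighing bowl, 28 mm across and 24 mm tall, 15 g, loose, standing on end at the start; origin at the centre of its underside, z along its axis. The stirrer's foot led round about 37 mm from the bowl's axis sweeps the beads and leaves them room along the wall.
- bead1: One of the four alike wooden barrel beads in the weighing bowl, 28 mm across and 24 mm tall, 15 g, loose, standing on end at the start; origin at the centre of its underside, z along its axis. The stirrer's foot led round about 37 mm from the bowl's axis sweeps the beads and leaves them room along the wall.
- bead2: One of the four alike wooden barrel beads in the weighing bowl, 28 mm across and 24 mm tall, 15 g, loose, standing on end at the start; origin at the centre of its underside, z along its axis. The stirrer's foot led round about 37 mm from the bowl's axis sweeps the beads and leaves them room along the wall.
- bead3: One of the four alike wooden barrel beads in the weighing bowl, 28 mm across and 24 mm tall, 15 g, loose, standing on end at the start; origin at the centre of its underside, z along its axis. The stirrer's foot led round about 37 mm from the bowl's axis sweeps the beads and leaves them room along the wall.
Not all that is in view belongs to the job. What is shaped like the bead3 but green is not meant.

How it is judged:
By the outcome, as a careful person would: the job done as asked, in the order asked, and still so for the second after the job is handed in, with the robot touching nothing.
It also fails if it takes over 64 s, if anything falls off the work surface, if the arm or the gripper's body presses on something with over 40 N, if the wrist force passes 120 N, or if a joint passes its speed limit or range.

### The arm

A 6-joint arm with a two-finger parallel gripper is mounted at the origin on the work surface. World frame = base frame: x ahead of the robot, y to its left, z up, the work surface at z = 0. Lengths are in mm, angles in rad, forces in N, time in s.
With the tool pointing down it reaches from about 350 to 775 mm from the base axis. Payload 7.3 kg.
Tool frame: the origin (TCP) lies at the very end of the fingers, on their centre line; the grasp point (between the pads) lies 19 mm behind it; z points along the fingers, y is the line along which they close (so a half turn about z gives the same grasp; the last joint's range is limited). The gripper opens to 92 mm and grips with 3 to 60 N. Pads are 19 mm wide; open, the fingers measure 130 mm over their backs; the gripper's body (75 mm by 190 mm) begins 47 mm behind the grasp point.
Start: joints at [1.106, 0.342, 1.524, -0, 1.275, -0.146], TCP at [164.535, 498.571, 226.741] pointing down, gripper open.
Joint ranges: [-2.53, 2.53], [-0.77, 2.02], [0.04, 2.7], [-1, 4.14], [0.28, 2.66], [-3.11, 3.11]. Speed limits (rad/s): [2.57, 2.57, 3.14, 3.14, 3.14, 3.14].

### API

Orientations are given as [roll, pitch, yaw] about the fixed x, y, z axes, in that order (R = Rz(yaw) Ry(pitch) Rx(roll)).
In Python, from plant import bot gives the robot as it stands.
- The arm moves only by the tool send_rows, never from a script. Its argument "rows" is a list of rows, each an object of numbers: "x", "y", "z": the shift along the tool's x, y, z in units of 0.2 m (1.0 is 0.2 m); "ax", "ay", "az": the turn, a rotation vector about the tool's x, y, z in units of 60 degrees (1.0 is 60 degrees); "jaw": the opening, from -1 (shut) to 1 (fully open), so that 0 is half open. In form: [{"x": .., "y": .., "z": .., "ax": .., "ay": .., "az": .., "jaw": ..}, ...]. A call has exactly 10 rows; each row is the pose to reach, as a shift and turn from the pose commanded when the call began, along the tool's axes at that moment; what a row does not reach only later rows make up. A row lasts 1/8 s, in which the tool goes at most 62.5 mm and 10.7 degrees, less where a joint would pass 70% of its speed; a pose out of reach is approached as far as the arm can. A call with a number of a shift or a turn outside -1 to 1 is refused whole. A call with a gripper value outside its range is refused whole. The fingers move at their own pace and stop on an object; the grip force is fixed at half the most. Time passes only in rows, so rows that repeat a pose let the fingers close, or fill a call up. It gives the time, the measured TCP pose, the force, the opening and the grip force at its end, in the units of the state.
- bot.get_obs(): the state, without advancing time (a new reading comes with each control period).
- bot.capture(name): name is "scene" or "top" or "wrist"; returns (picture, depth): 480x640x3 uint8, red, green, blue; 480x640 float32, mm along the optical axis (not along the pixel's ray), 0 where there is no reading.
- bot.camera_model(name): a dict with "vertical_fov" (degrees; the focal length in pixels is half the picture's height over the tangent of half this angle, whatever the lens; pixels are square), "cx", "cy" (the principal point, pixels), "R" (3x3) and "t" (3): a world point X has camera coordinates R X + t; the wrist camera has in their place "T_tool_cam" (4x4, takes a point from camera to tool coordinates, whose origin is the TCP and whose axes are the flange's). Camera axes: x right, y down, z forward; pixel columns grow to the right and rows downward; lengths in mm; the calibration is good to about 2 mm. A picture is of the moment at which its call begins: read the wrist's pose just before it. camera_model takes no time and is no camera call.
- bot.close_job(): hands the job in; it is judged then, once.
The state is a dict: "time": time; "joint_positions": joint angles; "dq": joint speeds; "tau": joint torques, N m; "tool_pos": TCP position; "tcp_rot": TCP orientation; "contact_force": force on the tool from outside, world axes, zero at the start; "moment": the same for the moment, N m; "grip_width": finger opening in mm; "finger_force": force on a finger pad.
Only numpy, scipy, OpenCV 4.12 (cv2) and the standard library are available. Lean on these libraries where they do the work, as an engineer would, in place of code of your own. Each camera call takes 0.05 s, during which the arm holds its last target. There are 200 camera calls.

## Working session

There is one attempt and no reset: what is moved stays moved. The work goes in short steps, Python scripts to look and compute and a tool call to move; the robot and the scene stay as the last step left them, time stands still between calls to the robot, and variables do not carry over. Pictures are saved under pics/ and viewed, at most 10 in all, crops included, and the job is handed in when it is done.

Besides the shell and the picture viewer there is one more tool, called after "Emit:" as a command line: name --argument value ..., lists and objects as JSON in quotes. send_rows: Moves the arm, as the interface text tells. Its arguments: {"type":"object","properties":{"rows":{"type":"array","items":{"type":"object","properties":{"x":{"type":"number","minimum":-1,"maximum":1},"y":{"type":"number","minimum":-1,"maximum":1},"z":{"type":"number","minimum":-1,"maximum":1},"ax":{"type":"number","minimum":-1,"maximum":1},"ay":{"type":"number","minimum":-1,"maximum":1},"az":{"type":"number","minimum":-1,"maximum":1},"jaw":{"type":"number"}}}}},"required":["rows"]}

```bash
mkdir -p pics; ls
python3 - <<'E'
from plant import bot
import cv2,numpy as np
o=bot.get_obs(); print(o['time'],o['tool_pos'],o['tcp_rot'],o['grip_width'])
ims=[]
for n in ['top','scene']:
    p,d=bot.capture(n); np.savez(f'pics/{n}0.npz',p=p,d=d); cv2.imwrite(f'pics/{n}0.png',p[:,:,::-1]); m=bot.camera_model(n); print(n,{k:np.round(v,3).tolist() for k,v in m.items() if not isinstance(v,str)})
E
```

```text
pics
0.0 [164.33010582 498.16907522 226.03152642] [-3.14002433e+00 -1.98839637e-04  2.82281555e+00] 91.78324612826087
top {'vertical_fov': 46.553, 'cx': 328.139, 'cy': 236.821, 'R': [[-0.02, -1.0, 0.01], [-0.989, 0.018, -0.149], [0.149, -0.013, -0.989]], 't': [3.705, 555.11, 892.769]}
scene {'vertical_fov': 54.495, 'cx': 320.759, 'cy': 236.666, 'R': [[-0.83, 0.558, -0.014], [0.341, 0.487, -0.805], [-0.442, -0.672, -0.594]], 't': [470.341, -97.751, 1080.955]}
```

View pics/top0.png

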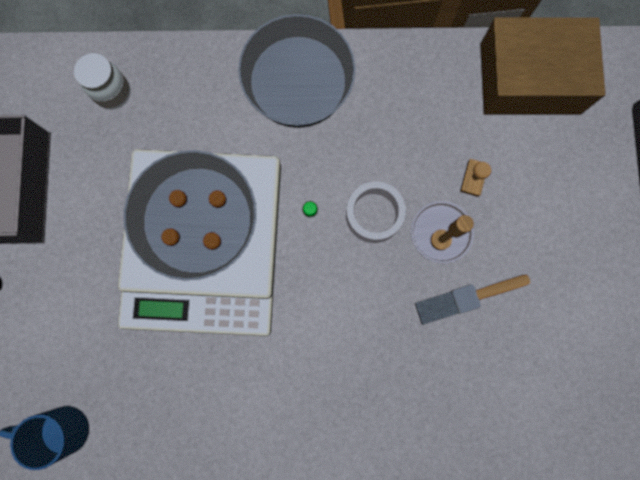

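View pics/scene0.png

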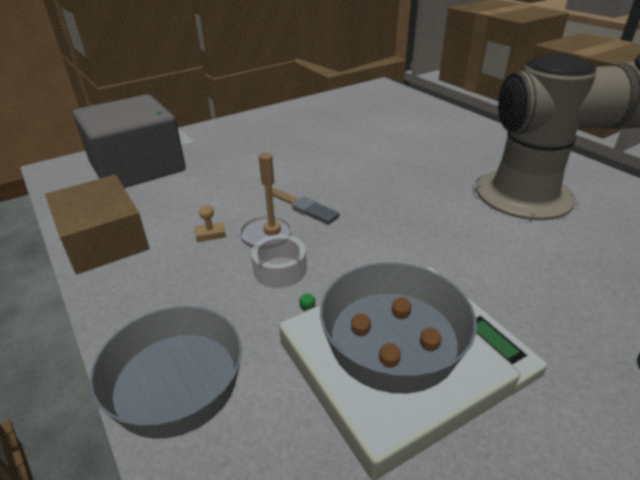

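The stirrer candidates in the top view are:
- the stick in the dish, with its top at about (465,223) and foot at (440,240)
- the small stamp at (478,175)
- the spatula handle at (505,288)

I choose the stick in the dish. The weighing bowl, with four brown beads, is at (190,215) with the keypad below it, on the robot's side. The empty bowl at (297,70) and the green bead at (310,209) aren't part of the job.

```bash
cat > h.py <<'E'
import numpy as np,cv2
from plant import bot
def cloud(name,d,T=None):
    m=bot.camera_model(name); f=240/np.tan(np.radians(m['vertical_fov'])/2)
    v,u=np.mgrid[:480,:640]; P=np.stack([(u-m['cx'])/f*d,(v-m['cy'])/f*d,d],-1)
    if T is None: return (P-np.array(m['t']))@np.array(m['R'])
    T=T@np.array(m['T_tool_cam']); return P@T[:3,:3].T+T[:3,3]
def ray(name,uv,z):
    m=bot.camera_model(name); f=240/np.tan(np.radians(m['vertical_fov'])/2);R=np.array(m['R'])
    uv=np.atleast_2d(uv); D=np.c_[(uv-[m['cx'],m['cy']])/f,np.ones(len(uv))]@R; c=-R.T@np.array(m['t'])
    return c+D*((z-c[2])/D[:,2])[:,None]
def circ(p):
    s=np.linalg.lstsq(np.c_[2*p[:,:2],np.ones(len(p))],(p[:,:2]**2).sum(1),rcond=None)[0]
    return s[:2],np.sqrt(s[2]+s[:2]@s[:2])
E
python3 - <<'E'
from h import *
for n in ['top','scene']:
    z=np.load(f'pics/{n}0.npz');p,d=z['p'],z['d'];X=cloud(n,d);Z=X[...,2]
    print(n,'table z',np.median(Z[d>0]))
    def sel(c,r,lo,hi): return X[(d>0)&(np.hypot(X[...,0]-c[0],X[...,1]-c[1])<r)&(Z>lo)&(Z<hi)]
    if n=='top':
        b0=ray('top',(190,215),127)[0];s0=ray('top',(465,223),175)[0];d0=ray('top',(442,232),10)[0]
    b=sel(b0,130,121,135); print('bowl',b0[:2],circ(b),len(b))
    s=sel(s0,35,165,185); print('stir',s0[:2],s[:,:2].mean(0),np.median(s[:,2]),np.ptp(s,axis=0))
    e=sel(d0,75,9,20); print('dish',d0[:2],circ(e),len(e))
    hsv=cv2.cvtColor(p,cv2.COLOR_RGB2HSV)
    br=((hsv[...,0]<18)&(hsv[...,1]>130)&(d>0)&(np.hypot(X[...,0]-b0[0],X[...,1]-b0[1])<90)&(Z>85)).astype(np.uint8)
    k,l,st,ce=cv2.connectedComponentsWithStats(br)
    for i in range(1,k):
        if st[i,4]>40: print('bead',ce[i],X[l==i].mean(0).round(1),st[i,4])
    if n=='top':
        w=((hsv[...,1]<40)&(hsv[...,2]>130)).astype(np.uint8);k,l,st,ce=cv2.connectedComponentsWithStats(w)
        for i in range(1,k):
            if st[i,4]>1500:
                c=max(cv2.findContours((l==i).astype(np.uint8),0,2)[0],key=cv2.contourArea)[:,0]
                q=ray('top',c,np.median(X[l==i][:,2])).astype(np.float32)[:,:2];print('white',np.median(X[l==i][:,2]),cv2.minAreaRect(q))
p=np.load('pics/top0.npz')['p'];cv2.imwrite('pics/crop.png',cv2.resize(p[150:280,340:540],None,fx=4,fy=4,interpolation=2)[:,:,::-1])
E
```

```text
top table z 0.418804072733614
bowl [579.7337565  204.18971706] (array([581.87621319, 203.88205138]), np.float64(98.53925867485654)) 1495
stir [ 551.53193384 -202.86500151] [ 550.55472004 -200.88940575] 178.02596033535826 [25.94222852 24.11773593 16.88630103]
dish [ 564.67184881 -205.33717265] (array([ 568.50082886, -206.73519891]), np.float64(46.08239997851768)) 662
bead [177.59390863 198.15228426] [612.4 230.6 100.2] 197
bead [217.04736842 198.58947368] [610.6 168.3 100.1] 190
bead [170.05472637 236.77114428] [550.8 241.  100.3] 201
bead [211.42051282 240.41025641] [543.9 176.4 100.5] 195Traceback (most recent call last):
  File "<stdin>", line 21, in <module>
cv2.error: OpenCV(4.12.0) /io/opencv/modules/imgproc/src/convhull.cpp:143: error: (-215:Assertion failed) total >= 0 && (depth == CV_32F || depth == CV_32S) in function 'convexHull'
```

Run:
```python
from h import *
for n in ['top','scene']:
    z=np.load(f'pics/{n}0.npz');p,d=z['p'],z['d'];X=cloud(n,d);Z=X[...,2]
    def sel(c,a,r,lo,hi): h=np.hypot(X[...,0]-c[0],X[...,1]-c[1]);return X[(d>0)&(h<r)&(h>a)&(Z>lo)&(Z<hi)]
    s=sel((551,-202),0,35,165,185); print(n,'stir',s[:,:2].mean(0),np.median(s[:,2]))
    f=sel((551,-202),0,35,18,24); print('foot',f[:,:2].mean(0),len(f))
    c=np.array([565.,-205])
    for _ in range(4): e=sel(c,42,66,10,17); c,r=circ(e)
    print('dish',c,r,len(e))
    if n=='scene':
        c=(581,204);b=sel(c,80,115,121,132);print('bowl',circ(b),len(b))
    else:
        # upper edge of scale plate: points at height of scale top
        m=((Z>20)&(Z<75)&(abs(X[...,0]-560)<190)&(abs(X[...,1]-204)<140)&(p.min(2)>125)).astype(np.uint8)
        k,l,st,ce=cv2.connectedComponentsWithStats(m)
        for i in range(1,k):
            if st[i,4]>600:
                q=np.ascontiguousarray(X[l==i][:,:2],np.float32); print('white',np.median(X[l==i][:,2]),st[i],cv2.minAreaRect(q))
        # line of keypad bottom edge, image rows
p=np.load('pics/top0.npz')['p'];cv2.imwrite('pics/crop.png',cv2.resize(p[150:280,340:540],None,fx=4,fy=4,interpolation=2)[:,:,::-1])
o=bot.get_obs();print(o['tool_pos'],bot.camera_model('wrist')['T_tool_cam'])
```

```text
top stir [ 550.55472004 -200.88940575] 178.02596033535826
foot [ 550.11753393 -199.55990291] 175
dish [ 565.46846745 -204.97778453] 52.220681113656795 438
white 59.79503767456103 [128 149  50  44 657] ((687.3056640625, 300.50970458984375), (49.763427734375, 105.70585632324219), 40.85015106201172)
white 58.22703702295746 [  118   153   163   183 11479] ((552.3277587890625, 207.01950073242188), (249.4567413330078, 300.7694396972656), 85.79291534423828)
scene stir [ 555.46154191 -198.49313513] 176.62965139197553
foot [ 555.26070953 -199.09192315] 114
dish [ 567.18322017 -205.86218398] 52.35524540458306 213
bowl (array([583.03670058, 203.93032831]), np.float64(98.73812908540187)) 1938
[164.35941315 498.24609286 226.12044762] [[ 2.35972164e-04 -9.61123005e-01 -2.76120471e-01  7.28709697e+01]
 [ 9.99999833e-01  3.72328068e-04 -4.41404968e-04 -1.31436892e-01]
 [ 5.27051871e-04 -2.76120321e-01  9.61122932e-01 -1.58124078e+02]
 [ 0.00000000e+00  0.00000000e+00  0.00000000e+00  1.00000000e+00]]
```

View pics/crop.png

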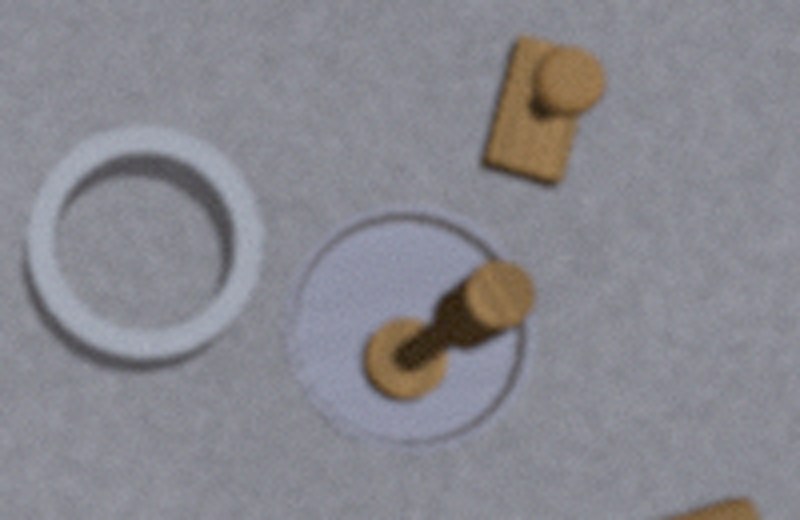

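The crop confirms the plain stick: its top is at crop (500,296) and its foot at (405,358), standing left of the dish's middle. The stirrer is at about (552,-200), the dish centre at (566,-205) and the bowl axis at (582,204). I'll move there and align the tool with the world axes on the way.

Emit:
send_rows --rows '[{"x": -0.77,"y": -0.157,"z": -0.07,"az": -0.304,"jaw": 1},{"x": -0.77,"y": -0.157,"z": -0.07,"az": -0.304,"jaw": 1},{"x": -0.77,"y": -0.157,"z": -0.07,"az": -0.304,"jaw": 1},{"x": -0.77,"y": -0.157,"z": -0.07,"az": -0.304,"jaw": 1},{"x": -0.77,"y": -0.157,"z": -0.07,"az": -0.304,"jaw": 1},{"x": -0.77,"y": -0.157,"z": -0.07,"az": -0.304,"jaw": 1},{"x": -0.77,"y": -0.157,"z": -0.07,"az": -0.304,"jaw": 1},{"x": -0.77,"y": -0.157,"z": -0.07,"az": -0.304,"jaw": 1},{"x": -0.77,"y": -0.157,"z": -0.07,"az": -0.304,"jaw": 1},{"x": -0.77,"y": -0.157,"z": -0.07,"az": -0.304,"jaw": 1}]'

```text
schema error: expected keys x, y, z, ax, ay, az, jaw
```

Emit:
send_rows --rows '[{"x": -0.77,"y": -0.157,"z": -0.07,"ax": 0,"ay": 0,"az": -0.304,"jaw": 1},{"x": -0.77,"y": -0.157,"z": -0.07,"ax": 0,"ay": 0,"az": -0.304,"jaw": 1},{"x": -0.77,"y": -0.157,"z": -0.07,"ax": 0,"ay": 0,"az": -0.304,"jaw": 1},{"x": -0.77,"y": -0.157,"z": -0.07,"ax": 0,"ay": 0,"az": -0.304,"jaw": 1},{"x": -0.77,"y": -0.157,"z": -0.07,"ax": 0,"ay": 0,"az": -0.304,"jaw": 1},{"x": -0.77,"y": -0.157,"z": -0.07,"ax": 0,"ay": 0,"az": -0.304,"jaw": 1},{"x": -0.77,"y": -0.157,"z": -0.07,"ax": 0,"ay": 0,"az": -0.304,"jaw": 1},{"x": -0.77,"y": -0.157,"z": -0.07,"ax": 0,"ay": 0,"az": -0.304,"jaw": 1},{"x": -0.77,"y": -0.157,"z": -0.07,"ax": 0,"ay": 0,"az": -0.304,"jaw": 1},{"x": -0.77,"y": -0.157,"z": -0.07,"ax": 0,"ay": 0,"az": -0.304,"jaw": 1}]'

```text
time: 1.35
tool_pos: [300.9, 420.5, 240.7]
tcp_rot: [3.142, 0.0, 3.141]
contact_force: [0.3, 0.9, -0.3]
grip_width: 91.8
finger_force: 0.0
```

Emit:
send_rows --rows '[{"x": -0.6,"y": -0.95,"z": 0,"ax": 0,"ay": 0,"az": 0,"jaw": 1},{"x": -0.6,"y": -0.95,"z": 0,"ax": 0,"ay": 0,"az": 0,"jaw": 1},{"x": -0.6,"y": -0.95,"z": 0,"ax": 0,"ay": 0,"az": 0,"jaw": 1},{"x": -0.6,"y": -0.95,"z": 0,"ax": 0,"ay": 0,"az": 0,"jaw": 1},{"x": -0.6,"y": -0.95,"z": 0,"ax": 0,"ay": 0,"az": 0,"jaw": 1},{"x": -0.6,"y": -0.95,"z": 0,"ax": 0,"ay": 0,"az": 0,"jaw": 1},{"x": -0.6,"y": -0.95,"z": 0,"ax": 0,"ay": 0,"az": 0,"jaw": 1},{"x": -0.6,"y": -0.95,"z": 0,"ax": 0,"ay": 0,"az": 0,"jaw": 1},{"x": -0.6,"y": -0.95,"z": 0,"ax": 0,"ay": 0,"az": 0,"jaw": 1},{"x": -0.6,"y": -0.95,"z": 0,"ax": 0,"ay": 0,"az": 0,"jaw": 1}]'

```text
time: 2.6
tool_pos: [420.7, 230.7, 240.7]
tcp_rot: [3.142, 0.0, -3.142]
contact_force: [-1.1, -0.6, -0.2]
grip_width: 91.9
finger_force: 0.0
```

Emit:
send_rows --rows '[{"x": -0.3,"y": -0.95,"z": 0,"ax": 0,"ay": 0,"az": 0,"jaw": 1},{"x": -0.3,"y": -0.95,"z": 0,"ax": 0,"ay": 0,"az": 0,"jaw": 1},{"x": -0.3,"y": -0.95,"z": 0,"ax": 0,"ay": 0,"az": 0,"jaw": 1},{"x": -0.3,"y": -0.95,"z": 0,"ax": 0,"ay": 0,"az": 0,"jaw": 1},{"x": -0.3,"y": -0.95,"z": 0,"ax": 0,"ay": 0,"az": 0,"jaw": 1},{"x": -0.3,"y": -0.95,"z": 0,"ax": 0,"ay": 0,"az": 0,"jaw": 1},{"x": -0.3,"y": -0.95,"z": 0,"ax": 0,"ay": 0,"az": 0,"jaw": 1},{"x": -0.3,"y": -0.95,"z": 0,"ax": 0,"ay": 0,"az": 0,"jaw": 1},{"x": -0.3,"y": -0.95,"z": 0,"ax": 0,"ay": 0,"az": 0,"jaw": 1},{"x": -0.3,"y": -0.95,"z": 0,"ax": 0,"ay": 0,"az": 0,"jaw": 1}]'

```text
time: 3.85
tool_pos: [480.7, 40.6, 240.7]
tcp_rot: [3.142, 0.0, 3.141]
contact_force: [-1.7, 0.4, 0.1]
grip_width: 91.7
finger_force: 0.0
```

Emit:
send_rows --rows '[{"x": -0.25,"y": -0.95,"z": 0,"ax": 0,"ay": 0,"az": 0,"jaw": 1},{"x": -0.25,"y": -0.95,"z": 0,"ax": 0,"ay": 0,"az": 0,"jaw": 1},{"x": -0.25,"y": -0.95,"z": 0,"ax": 0,"ay": 0,"az": 0,"jaw": 1},{"x": -0.25,"y": -0.95,"z": 0,"ax": 0,"ay": 0,"az": 0,"jaw": 1},{"x": -0.25,"y": -0.95,"z": 0,"ax": 0,"ay": 0,"az": 0,"jaw": 1},{"x": -0.25,"y": -0.95,"z": 0,"ax": 0,"ay": 0,"az": 0,"jaw": 1},{"x": -0.25,"y": -0.95,"z": 0,"ax": 0,"ay": 0,"az": 0,"jaw": 1},{"x": -0.25,"y": -0.95,"z": 0,"ax": 0,"ay": 0,"az": 0,"jaw": 1},{"x": -0.25,"y": -0.95,"z": 0,"ax": 0,"ay": 0,"az": 0,"jaw": 1},{"x": -0.25,"y": -0.95,"z": 0,"ax": 0,"ay": 0,"az": 0,"jaw": 1}]'

```text
time: 5.1
tool_pos: [530.7, -149.5, 240.7]
tcp_rot: [3.142, 0.0, 3.141]
contact_force: [0.4, -0.5, 0.7]
grip_width: 91.5
finger_force: 0.0
```

Run:
```python
from h import *
from scipy.spatial.transform import Rotation as Ro
o=bot.get_obs();T=np.eye(4);T[:3,:3]=Ro.from_euler('xyz',o['tcp_rot']).as_matrix();T[:3,3]=o['tool_pos'];print(o['tool_pos'])
p,d=bot.capture('wrist');cv2.imwrite('pics/w1.png',p[:,:,::-1])
X=cloud('wrist',d,T);Z=X[...,2]
def sel(c,a,r,lo,hi): h=np.hypot(X[...,0]-c[0],X[...,1]-c[1]);return X[(d>0)&(h<r)&(h>a)&(Z>lo)&(Z<hi)]
s=sel((552,-200),0,30,170,185);print('stir',s[:,:2].mean(0),(s[:,:2].max(0)+s[:,:2].min(0))/2,np.median(s[:,2]),np.ptp(s,axis=0),len(s))
e=sel((566,-205),42,66,10,17)
if len(e)>50:print('dish',circ(e),len(e))
# scale yaw: corners of plate/keypad in top view
q=ray('top',[(120,331),(270,335),(133,152),(279,158),(120,331),(124,293),(270,297)],58);print(q.round(0))
```

```text
[ 530.68081353 -149.4808208   240.7345688 ]
stir [ 552.33813377 -202.65937671] [ 553.86495166 -203.23741452] 178.8591872701054 [25.69541392 24.49783246 11.38886396] 1312
dish (array([ 567.88580041, -206.76356185]), np.float64(52.04798431678332)) 1205
[[407. 329.  58.]
 [395.  90.  58.]
 [702. 318.  58.]
 [688.  73.  58.]
 [407. 329.  58.]
 [467. 325.  58.]
 [456.  89.  58.]]
```

View pics/w1.png

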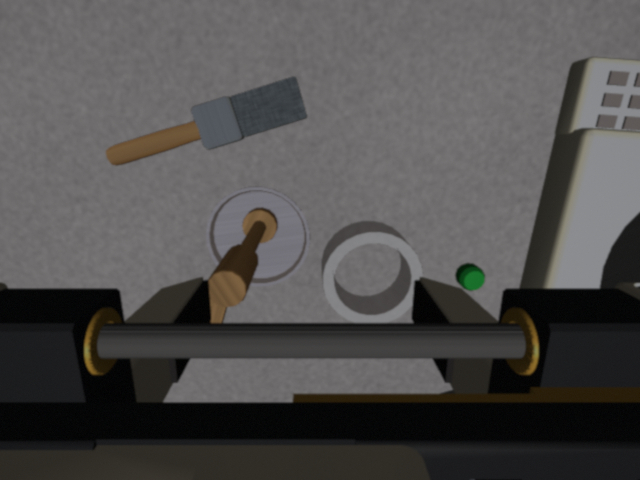

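Emit:
send_rows --rows '[{"x": -0.11,"y": -0.265,"z": 0,"ax": 0,"ay": 0,"az": 0,"jaw": 1},{"x": -0.11,"y": -0.265,"z": 0,"ax": 0,"ay": 0,"az": 0,"jaw": 1},{"x": -0.11,"y": -0.265,"z": 0.1,"ax": 0,"ay": 0,"az": 0,"jaw": 1},{"x": -0.11,"y": -0.265,"z": 0.25,"ax": 0,"ay": 0,"az": 0,"jaw": 1},{"x": -0.11,"y": -0.265,"z": 0.4,"ax": 0,"ay": 0,"az": 0,"jaw": 1},{"x": -0.11,"y": -0.265,"z": 0.5,"ax": 0,"ay": 0,"az": 0,"jaw": 1},{"x": -0.11,"y": -0.265,"z": 0.555,"ax": 0,"ay": 0,"az": 0,"jaw": 1},{"x": -0.11,"y": -0.265,"z": 0.555,"ax": 0,"ay": 0,"az": 0,"jaw": 1},{"x": -0.11,"y": -0.265,"z": 0.555,"ax": 0,"ay": 0,"az": 0,"jaw": 0.0},{"x": -0.11,"y": -0.265,"z": 0.555,"ax": 0,"ay": 0,"az": 0,"jaw": -0.2}]'

```text
time: 6.4
tool_pos: [553.1, -202.8, 130.6]
tcp_rot: [-3.141, 0.002, 3.141]
contact_force: [-0.3, 0.1, 0.3]
grip_width: 76.3
finger_force: 0.0
```

Emit:
send_rows --rows '[{"x": 0,"y": 0,"z": 0,"ax": 0,"ay": 0,"az": 0,"jaw": -0.4},{"x": 0,"y": 0,"z": 0,"ax": 0,"ay": 0,"az": 0,"jaw": -0.5},{"x": 0,"y": 0,"z": 0,"ax": 0,"ay": 0,"az": 0,"jaw": -1},{"x": 0,"y": 0,"z": 0,"ax": 0,"ay": 0,"az": 0,"jaw": -1},{"x": 0,"y": 0,"z": 0,"ax": 0,"ay": 0,"az": 0,"jaw": -1},{"x": 0,"y": 0,"z": 0,"ax": 0,"ay": 0,"az": 0,"jaw": -1},{"x": 0,"y": 0,"z": 0,"ax": 0,"ay": 0,"az": 0,"jaw": -1},{"x": 0,"y": 0,"z": 0,"ax": 0,"ay": 0,"az": 0,"jaw": -1},{"x": 0,"y": 0,"z": 0,"ax": 0,"ay": 0,"az": 0,"jaw": -1},{"x": 0,"y": 0,"z": 0,"ax": 0,"ay": 0,"az": 0,"jaw": -1}]'

```text
time: 7.65
tool_pos: [552.6, -202.6, 129.7]
tcp_rot: [3.141, 0.0, 3.141]
contact_force: [-0.8, 0.5, -0.5]
grip_width: 25.5
finger_force: 30.0
```

Emit:
send_rows --rows '[{"x": 0,"y": 0,"z": -0.1,"ax": 0,"ay": 0,"az": 0,"jaw": -1},{"x": 0,"y": 0,"z": -0.25,"ax": 0,"ay": 0,"az": 0,"jaw": -1},{"x": 0,"y": 0,"z": -0.4,"ax": 0,"ay": 0,"az": 0,"jaw": -1},{"x": 0,"y": 0,"z": -0.55,"ax": 0,"ay": 0,"az": 0,"jaw": -1},{"x": 0,"y": 0,"z": -0.7,"ax": 0,"ay": 0,"az": 0,"jaw": -1},{"x": 0,"y": 0,"z": -0.8,"ax": 0,"ay": 0,"az": 0,"jaw": -1},{"x": 0,"y": 0.05,"z": -0.85,"ax": 0,"ay": 0,"az": 0,"jaw": -1},{"x": 0,"y": 0.2,"z": -0.85,"ax": 0,"ay": 0,"az": 0,"jaw": -1},{"x": 0,"y": 0.4,"z": -0.85,"ax": 0,"ay": 0,"az": 0,"jaw": -1},{"x": 0,"y": 0.6,"z": -0.85,"ax": 0,"ay": 0,"az": 0,"jaw": -1}]'

```text
time: 8.9
tool_pos: [552.2, -80.9, 298.9]
tcp_rot: [3.141, -0.001, 3.141]
contact_force: [0.3, 0.4, -1.2]
grip_width: 25.7
finger_force: 30.0
```

Run:
```python
from h import *
print(bot.get_obs()['tool_pos'])
p,d=bot.capture('scene');cv2.imwrite('pics/s2.png',p[:,:,::-1]);X=cloud('scene',d)
t=bot.get_obs()['tool_pos'];m=(d>0)&(np.hypot(X[...,0]-t[0],X[...,1]-t[1])<35)
for lo,hi in[(t[2]-127,t[2]-108),(t[2]-105,t[2]-75),(t[2]-70,t[2]-40),(t[2]-32,t[2]-8)]:
    s=X[m&(X[...,2]>lo)&(X[...,2]<hi)];print(lo,s.mean(0),s[:,2].min(),len(s))
```

```text
[552.16957964 -80.88411432 298.89151319]
172.1903975898146 [556.69111986 -73.8029105  185.15786279] 173.85162064051792 286
194.1903975898146 [554.6715763  -77.37868448 208.85871751] 194.2404182080668 140
229.1903975898146 [554.45051344 -77.44871759 244.17026911] 229.40751476980688 149
267.1903975898146 [554.88440882 -76.92498385 278.81236201] 267.9151262108733 121
```

View pics/s2.png

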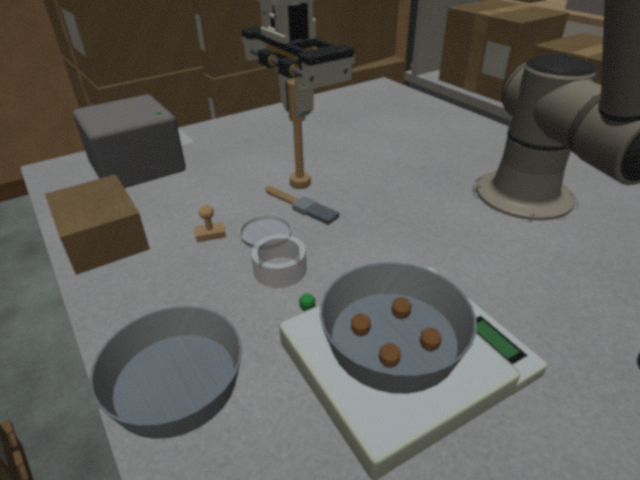

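The stirrer hangs upright, with its foot at about (300,181) and its underside 126 mm below the TCP. I'll carry it to the bowl.

Emit:
send_rows --rows '[{"x": -0.02,"y": 0.15,"z": 0,"ax": 0,"ay": 0,"az": 0,"jaw": -1},{"x": -0.04,"y": 0.3,"z": 0,"ax": 0,"ay": 0,"az": 0,"jaw": -1},{"x": -0.06,"y": 0.45,"z": 0,"ax": 0,"ay": 0,"az": 0,"jaw": -1},{"x": -0.08,"y": 0.6,"z": 0,"ax": 0,"ay": 0,"az": 0,"jaw": -1},{"x": -0.1,"y": 0.75,"z": 0,"ax": 0,"ay": 0,"az": 0,"jaw": -1},{"x": -0.11,"y": 0.85,"z": 0,"ax": 0,"ay": 0,"az": 0,"jaw": -1},{"x": -0.12,"y": 0.92,"z": 0,"ax": 0,"ay": 0,"az": 0,"jaw": -1},{"x": -0.12,"y": 0.96,"z": 0,"ax": 0,"ay": 0,"az": 0,"jaw": -1},{"x": -0.12,"y": 0.98,"z": 0,"ax": 0,"ay": 0,"az": 0,"jaw": -1},{"x": -0.12,"y": 1.0,"z": 0,"ax": 0,"ay": 0,"az": 0,"jaw": -1}]'

```text
time: 10.2
tool_pos: [576.8, 117.0, 299.7]
tcp_rot: [-3.141, 0.0, 3.14]
contact_force: [-0.1, 0.2, -0.9]
grip_width: 25.0
finger_force: 30.0
```

Emit:
send_rows --rows '[{"x": -0.02,"y": 0.12,"z": 0,"ax": 0,"ay": 0,"az": 0,"jaw": -1},{"x": -0.03,"y": 0.25,"z": 0,"ax": 0,"ay": 0,"az": 0,"jaw": -1},{"x": -0.03,"y": 0.36,"z": 0,"ax": 0,"ay": 0,"az": 0,"jaw": -1},{"x": -0.03,"y": 0.42,"z": 0,"ax": 0,"ay": 0,"az": 0,"jaw": -1},{"x": -0.03,"y": 0.435,"z": 0.05,"ax": 0,"ay": 0,"az": 0,"jaw": -1},{"x": -0.03,"y": 0.435,"z": 0.12,"ax": 0,"ay": 0,"az": 0,"jaw": -1},{"x": -0.03,"y": 0.435,"z": 0.2,"ax": 0,"ay": 0,"az": 0,"jaw": -1},{"x": -0.03,"y": 0.435,"z": 0.28,"ax": 0,"ay": 0,"az": 0,"jaw": -1},{"x": -0.03,"y": 0.435,"z": 0.33,"ax": 0,"ay": 0,"az": 0,"jaw": -1},{"x": -0.03,"y": 0.435,"z": 0.35,"ax": 0,"ay": 0,"az": 0,"jaw": -1}]'

```text
time: 11.45
tool_pos: [582.6, 203.8, 228.7]
tcp_rot: [-3.141, -0.001, 3.141]
contact_force: [0.2, -0.4, 0.2]
grip_width: 25.8
finger_force: 30.0
```

Run:
```python
from h import *
o=bot.get_obs();print(o['tool_pos'],o['contact_force'])
p,d=bot.capture('scene');cv2.imwrite('pics/s3.png',cv2.resize(p[160:420,240:560],None,fx=2.4,fy=2.3)[:,:,::-1])
```

```text
[582.58822326 203.84520168 228.74798344] [ 0.1710004  -0.37771994  0.20314351]
```

View pics/s3.png

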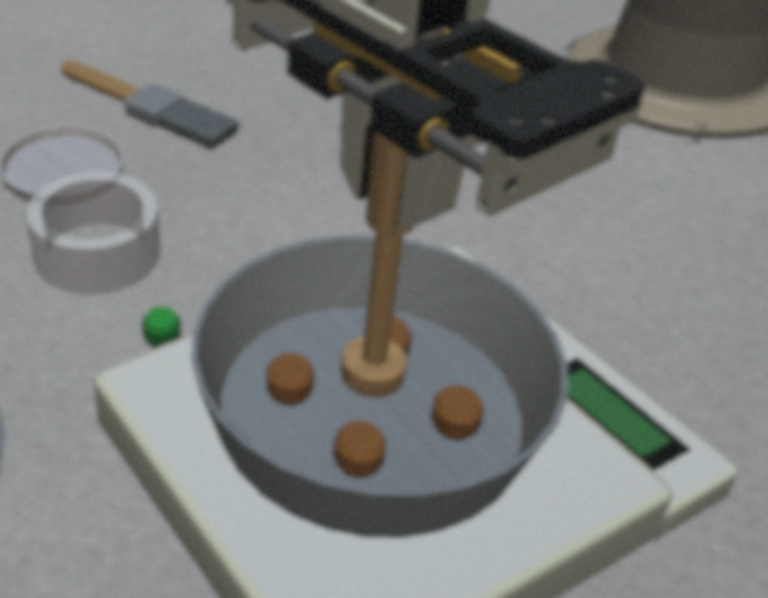

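The foot hangs over the free middle, at crop pixel (375,365), with the four beads around it. I'll lower it and move out to the keypad side.

Emit:
send_rows --rows '[{"x": 0,"y": 0,"z": 0.04,"ax": 0,"ay": 0,"az": 0,"jaw": -1},{"x": 0,"y": 0,"z": 0.08,"ax": 0,"ay": 0,"az": 0,"jaw": -1},{"x": 0,"y": 0,"z": 0.1,"ax": 0,"ay": 0,"az": 0,"jaw": -1},{"x": 0,"y": 0,"z": 0.11,"ax": 0,"ay": 0,"az": 0,"jaw": -1},{"x": 0.03,"y": 0.001,"z": 0.11,"ax": 0,"ay": 0,"az": 0,"jaw": -1},{"x": 0.06,"y": 0.003,"z": 0.11,"ax": 0,"ay": 0,"az": 0,"jaw": -1},{"x": 0.09,"y": 0.005,"z": 0.11,"ax": 0,"ay": 0,"az": 0,"jaw": -1},{"x": 0.12,"y": 0.006,"z": 0.11,"ax": 0,"ay": 0,"az": 0,"jaw": -1},{"x": 0.15,"y": 0.008,"z": 0.11,"ax": 0,"ay": 0,"az": 0,"jaw": -1},{"x": 0.183,"y": 0.009,"z": 0.11,"ax": 0,"ay": 0,"az": 0,"jaw": -1}]'

```text
time: 12.75
tool_pos: [545.8, 206.2, 207.8]
tcp_rot: [3.141, 0.0, 3.141]
contact_force: [-0.2, -0.2, -1.0]
grip_width: 25.5
finger_force: 30.0
```

Run:
```python
import numpy as np
for k in range(4):
    a0=177.2+90*k; 
    for i in range(1,11):
        a=np.radians([a0,a0+9*i]);print('(%.3f,%.3f)'%(-(np.cos(a[1])-np.cos(a[0]))*36.5/200,(np.sin(a[1])-np.sin(a[0]))*36.5/200),end=' ')
    print()
```

```text
(-0.001,-0.029) (-0.006,-0.057) (-0.016,-0.084) (-0.030,-0.109) (-0.047,-0.132) (-0.068,-0.151) (-0.092,-0.167) (-0.117,-0.180) (-0.145,-0.188) (-0.173,-0.191) 
(-0.029,0.001) (-0.057,0.006) (-0.084,0.016) (-0.109,0.030) (-0.132,0.047) (-0.151,0.068) (-0.167,0.092) (-0.180,0.117) (-0.188,0.145) (-0.191,0.173) 
(0.001,0.029) (0.006,0.057) (0.016,0.084) (0.030,0.109) (0.047,0.132) (0.068,0.151) (0.092,0.167) (0.117,0.180) (0.145,0.188) (0.173,0.191) 
(0.029,-0.001) (0.057,-0.006) (0.084,-0.016) (0.109,-0.030) (0.132,-0.047) (0.151,-0.068) (0.167,-0.092) (0.180,-0.117) (0.188,-0.145) (0.191,-0.173)
```

Emit:
send_rows --rows '[{"x": -0.001,"y": -0.029,"z": 0.008,"ax": 0,"ay": 0,"az": 0,"jaw": -1},{"x": -0.006,"y": -0.057,"z": 0.008,"ax": 0,"ay": 0,"az": 0,"jaw": -1},{"x": -0.016,"y": -0.084,"z": 0.008,"ax": 0,"ay": 0,"az": 0,"jaw": -1},{"x": -0.03,"y": -0.109,"z": 0.008,"ax": 0,"ay": 0,"az": 0,"jaw": -1},{"x": -0.047,"y": -0.132,"z": 0.008,"ax": 0,"ay": 0,"az": 0,"jaw": -1},{"x": -0.068,"y": -0.151,"z": 0.008,"ax": 0,"ay": 0,"az": 0,"jaw": -1},{"x": -0.092,"y": -0.167,"z": 0.008,"ax": 0,"ay": 0,"az": 0,"jaw": -1},{"x": -0.117,"y": -0.18,"z": 0.008,"ax": 0,"ay": 0,"az": 0,"jaw": -1},{"x": -0.145,"y": -0.188,"z": 0.008,"ax": 0,"ay": 0,"az": 0,"jaw": -1},{"x": -0.173,"y": -0.191,"z": 0.008,"ax": 0,"ay": 0,"az": 0,"jaw": -1}]'

```text
time: 14.0
tool_pos: [581.2, 167.9, 206.1]
tcp_rot: [3.141, 0.0, 3.141]
contact_force: [-0.8, 0.1, -1.4]
grip_width: 25.5
finger_force: 30.0
```

Emit:
send_rows --rows '[{"x": -0.029,"y": 0.001,"z": 0,"ax": 0,"ay": 0,"az": 0,"jaw": -1},{"x": -0.057,"y": 0.006,"z": 0,"ax": 0,"ay": 0,"az": 0,"jaw": -1},{"x": -0.084,"y": 0.016,"z": 0,"ax": 0,"ay": 0,"az": 0,"jaw": -1},{"x": -0.109,"y": 0.03,"z": 0,"ax": 0,"ay": 0,"az": 0,"jaw": -1},{"x": -0.132,"y": 0.047,"z": 0,"ax": 0,"ay": 0,"az": 0,"jaw": -1},{"x": -0.151,"y": 0.068,"z": 0,"ax": 0,"ay": 0,"az": 0,"jaw": -1},{"x": -0.167,"y": 0.092,"z": 0,"ax": 0,"ay": 0,"az": 0,"jaw": -1},{"x": -0.18,"y": 0.117,"z": 0,"ax": 0,"ay": 0,"az": 0,"jaw": -1},{"x": -0.188,"y": 0.145,"z": 0,"ax": 0,"ay": 0,"az": 0,"jaw": -1},{"x": -0.191,"y": 0.173,"z": 0,"ax": 0,"ay": 0,"az": 0,"jaw": -1}]'

```text
time: 15.25
tool_pos: [619.1, 203.0, 206.1]
tcp_rot: [3.142, 0.0, 3.141]
contact_force: [0.1, -0.4, -0.6]
grip_width: 25.6
finger_force: 30.0
```

Run:
```python
from h import *
p,d=bot.capture('scene');cv2.imwrite('pics/s4.png',cv2.resize(p[160:420,240:560],None,fx=2.4,fy=2.3)[:,:,::-1])
```

```text
(no output)
```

View pics/s4.png

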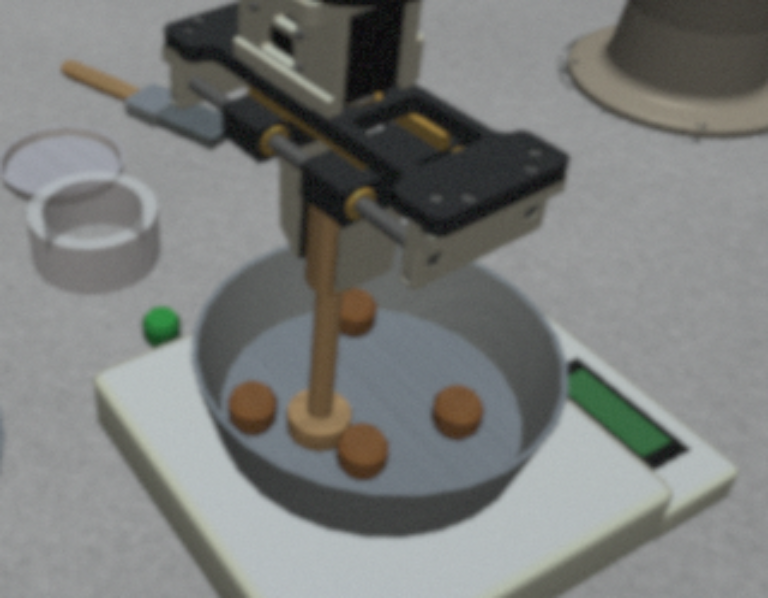

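Two beads have been pushed out to the wall, at crop (355,312) and (252,407). The foot is now at (320,418), touching the third bead at (362,450), and all four beads are upright. I'll carry on round.

Emit:
send_rows --rows '[{"x": 0.001,"y": 0.029,"z": 0,"ax": 0,"ay": 0,"az": 0,"jaw": -1},{"x": 0.006,"y": 0.057,"z": 0,"ax": 0,"ay": 0,"az": 0,"jaw": -1},{"x": 0.016,"y": 0.084,"z": 0,"ax": 0,"ay": 0,"az": 0,"jaw": -1},{"x": 0.03,"y": 0.109,"z": 0,"ax": 0,"ay": 0,"az": 0,"jaw": -1},{"x": 0.047,"y": 0.132,"z": 0,"ax": 0,"ay": 0,"az": 0,"jaw": -1},{"x": 0.068,"y": 0.151,"z": 0,"ax": 0,"ay": 0,"az": 0,"jaw": -1},{"x": 0.092,"y": 0.167,"z": 0,"ax": 0,"ay": 0,"az": 0,"jaw": -1},{"x": 0.117,"y": 0.18,"z": 0,"ax": 0,"ay": 0,"az": 0,"jaw": -1},{"x": 0.145,"y": 0.188,"z": 0,"ax": 0,"ay": 0,"az": 0,"jaw": -1},{"x": 0.173,"y": 0.191,"z": 0,"ax": 0,"ay": 0,"az": 0,"jaw": -1}]'

```text
time: 16.55
tool_pos: [584.0, 240.8, 206.1]
tcp_rot: [3.142, 0.0, 3.141]
contact_force: [0.9, 0.2, -0.6]
grip_width: 25.2
finger_force: 30.0
```

Emit:
send_rows --rows '[{"x": 0.029,"y": -0.001,"z": 0,"ax": 0,"ay": 0,"az": 0,"jaw": -1},{"x": 0.057,"y": -0.006,"z": 0,"ax": 0,"ay": 0,"az": 0,"jaw": -1},{"x": 0.084,"y": -0.016,"z": 0,"ax": 0,"ay": 0,"az": 0,"jaw": -1},{"x": 0.109,"y": -0.03,"z": 0,"ax": 0,"ay": 0,"az": 0,"jaw": -1},{"x": 0.132,"y": -0.047,"z": 0,"ax": 0,"ay": 0,"az": 0,"jaw": -1},{"x": 0.151,"y": -0.068,"z": 0,"ax": 0,"ay": 0,"az": 0,"jaw": -1},{"x": 0.167,"y": -0.092,"z": 0,"ax": 0,"ay": 0,"az": 0,"jaw": -1},{"x": 0.18,"y": -0.117,"z": 0,"ax": 0,"ay": 0,"az": 0,"jaw": -1},{"x": 0.188,"y": -0.145,"z": 0,"ax": 0,"ay": 0,"az": 0,"jaw": -1},{"x": 0.191,"y": -0.173,"z": 0,"ax": 0,"ay": 0,"az": 0,"jaw": -1}]'

```text
time: 17.8
tool_pos: [546.2, 205.7, 206.1]
tcp_rot: [3.142, 0.0, 3.141]
contact_force: [0.3, -0.2, -0.6]
grip_width: 25.5
finger_force: 30.0
```

Emit:
send_rows --rows '[{"x": -0.001,"y": -0.02,"z": 0,"ax": 0,"ay": 0,"az": 0,"jaw": -1},{"x": -0.003,"y": -0.04,"z": 0,"ax": 0,"ay": 0,"az": 0,"jaw": -1},{"x": -0.003,"y": -0.04,"z": 0,"ax": 0,"ay": 0,"az": 0,"jaw": -1},{"x": -0.04,"y": -0.03,"z": 0,"ax": 0,"ay": 0,"az": 0,"jaw": -1},{"x": -0.08,"y": -0.02,"z": 0,"ax": 0,"ay": 0,"az": 0,"jaw": -1},{"x": -0.12,"y": -0.01,"z": 0,"ax": 0,"ay": 0,"az": 0,"jaw": -1},{"x": -0.16,"y": -0.01,"z": 0,"ax": 0,"ay": 0,"az": 0,"jaw": -1},{"x": -0.18,"y": -0.01,"z": -0.05,"ax": 0,"ay": 0,"az": 0,"jaw": -1},{"x": -0.18,"y": -0.01,"z": -0.13,"ax": 0,"ay": 0,"az": 0,"jaw": -1},{"x": -0.18,"y": -0.01,"z": -0.25,"ax": 0,"ay": 0,"az": 0,"jaw": -1}]'

```text
time: 19.05
tool_pos: [582.0, 204.1, 257.4]
tcp_rot: [3.142, -0.0, 3.141]
contact_force: [-0.1, -0.5, -0.7]
grip_width: 25.5
finger_force: 30.0
```

Emit:
send_rows --rows '[{"x": 0,"y": 0,"z": -0.1,"ax": 0,"ay": 0,"az": 0,"jaw": -1},{"x": 0,"y": 0,"z": -0.2,"ax": 0,"ay": 0,"az": 0,"jaw": -1},{"x": 0,"y": 0,"z": -0.25,"ax": 0,"ay": 0,"az": 0,"jaw": -1},{"x": 0,"y": -0.1,"z": -0.25,"ax": 0,"ay": 0,"az": 0,"jaw": -1},{"x": 0,"y": -0.25,"z": -0.25,"ax": 0,"ay": 0,"az": 0,"jaw": -1},{"x": 0,"y": -0.4,"z": -0.25,"ax": 0,"ay": 0,"az": 0,"jaw": -1},{"x": 0,"y": -0.55,"z": -0.25,"ax": 0,"ay": 0,"az": 0,"jaw": -1},{"x": 0,"y": -0.7,"z": -0.25,"ax": 0,"ay": 0,"az": 0,"jaw": -1},{"x": 0,"y": -0.85,"z": -0.25,"ax": 0,"ay": 0,"az": 0,"jaw": -1},{"x": 0,"y": -1,"z": -0.25,"ax": 0,"ay": 0,"az": 0,"jaw": -1}]'

```text
time: 20.3
tool_pos: [581.3, 1.9, 305.2]
tcp_rot: [-3.141, -0.002, 3.14]
contact_force: [1.1, -0.5, -1.1]
grip_width: 25.5
finger_force: 30.0
```

Run:
```python
from h import *
p,d=bot.capture('top');cv2.imwrite('pics/t5.png',p[:,:,::-1])
```

```text
(no output)
```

View pics/t5.png

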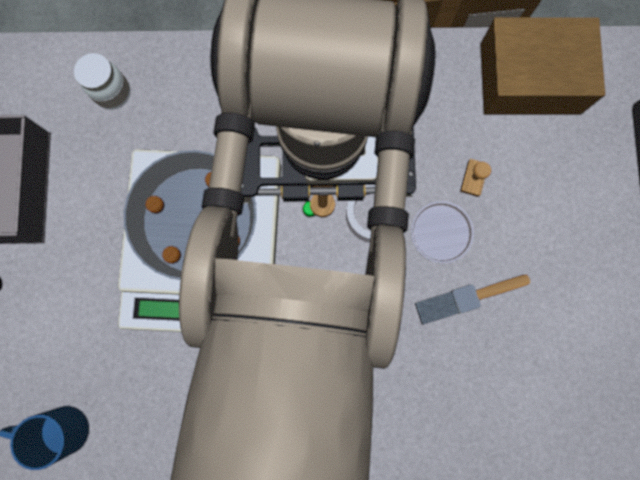

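Beads are visible at (155,204), (172,254) and (210,180), and the arm hides the fourth. Now back to the dish.

Emit:
send_rows --rows '[{"x": 0.01,"y": -0.15,"z": 0,"ax": 0,"ay": 0,"az": 0,"jaw": -1},{"x": 0.02,"y": -0.3,"z": 0,"ax": 0,"ay": 0,"az": 0,"jaw": -1},{"x": 0.03,"y": -0.45,"z": 0,"ax": 0,"ay": 0,"az": 0,"jaw": -1},{"x": 0.04,"y": -0.6,"z": 0,"ax": 0,"ay": 0,"az": 0,"jaw": -1},{"x": 0.05,"y": -0.75,"z": 0,"ax": 0,"ay": 0,"az": 0,"jaw": -1},{"x": 0.06,"y": -0.88,"z": 0,"ax": 0,"ay": 0,"az": 0,"jaw": -1},{"x": 0.07,"y": -0.96,"z": 0,"ax": 0,"ay": 0,"az": 0,"jaw": -1},{"x": 0.07,"y": -1,"z": 0,"ax": 0,"ay": 0,"az": 0,"jaw": -1},{"x": 0.07,"y": -1,"z": 0.05,"ax": 0,"ay": 0,"az": 0,"jaw": -1},{"x": 0.07,"y": -1,"z": 0.15,"ax": 0,"ay": 0,"az": 0,"jaw": -1}]'

```text
time: 21.6
tool_pos: [568.4, -195.1, 275.9]
tcp_rot: [-3.141, 0.001, -3.141]
contact_force: [0.0, -0.1, -1.1]
grip_width: 25.6
finger_force: 30.0
```

Emit:
send_rows --rows '[{"x": 0,"y": -0.03,"z": 0.1,"ax": 0,"ay": 0,"az": 0,"jaw": -1},{"x": 0,"y": -0.045,"z": 0.25,"ax": 0,"ay": 0,"az": 0,"jaw": -1},{"x": 0,"y": -0.045,"z": 0.4,"ax": 0,"ay": 0,"az": 0,"jaw": -1},{"x": 0,"y": -0.045,"z": 0.5,"ax": 0,"ay": 0,"az": 0,"jaw": -1},{"x": 0,"y": -0.045,"z": 0.58,"ax": 0,"ay": 0,"az": 0,"jaw": -1},{"x": 0,"y": -0.045,"z": 0.63,"ax": 0,"ay": 0,"az": 0,"jaw": -1},{"x": 0,"y": -0.045,"z": 0.66,"ax": 0,"ay": 0,"az": 0,"jaw": -1},{"x": 0,"y": -0.045,"z": 0.675,"ax": 0,"ay": 0,"az": 0,"jaw": -1},{"x": 0,"y": -0.045,"z": 0.675,"ax": 0,"ay": 0,"az": 0,"jaw": -1},{"x": 0,"y": -0.045,"z": 0.675,"ax": 0,"ay": 0,"az": 0,"jaw": -1}]'

```text
time: 22.85
tool_pos: [568.3, -205.0, 141.6]
tcp_rot: [-3.141, 0.001, 3.141]
contact_force: [0.4, -0.0, -2.3]
grip_width: 25.1
finger_force: 30.0
```

Emit:
send_rows --rows '[{"x": 0,"y": 0,"z": 0.01,"ax": 0,"ay": 0,"az": 0,"jaw": -1},{"x": 0,"y": 0,"z": 0.02,"ax": 0,"ay": 0,"az": 0,"jaw": -1},{"x": 0,"y": 0,"z": 0.03,"ax": 0,"ay": 0,"az": 0,"jaw": -1},{"x": 0,"y": 0,"z": 0.04,"ax": 0,"ay": 0,"az": 0,"jaw": -1},{"x": 0,"y": 0,"z": 0.047,"ax": 0,"ay": 0,"az": 0,"jaw": -1},{"x": 0,"y": 0,"z": 0.052,"ax": 0,"ay": 0,"az": 0,"jaw": -1},{"x": 0,"y": 0,"z": 0.055,"ax": 0,"ay": 0,"az": 0,"jaw": -1},{"x": 0,"y": 0,"z": 0.057,"ax": 0,"ay": 0,"az": 0,"jaw": -1},{"x": 0,"y": 0,"z": 0.057,"ax": 0,"ay": 0,"az": 0,"jaw": -1},{"x": 0,"y": 0,"z": 0.057,"ax": 0,"ay": 0,"az": 0,"jaw": -1}]'

```text
time: 24.1
tool_pos: [568.1, -204.8, 129.7]
tcp_rot: [3.142, 0.0, 3.141]
contact_force: [-0.8, -0.9, -2.1]
grip_width: 25.7
finger_force: 30.0
```

Emit:
send_rows --rows '[{"x": 0,"y": 0,"z": 0.001,"ax": 0,"ay": 0,"az": 0,"jaw": -1},{"x": 0,"y": 0,"z": 0.002,"ax": 0,"ay": 0,"az": 0,"jaw": -1},{"x": 0,"y": 0,"z": 0.003,"ax": 0,"ay": 0,"az": 0,"jaw": -1},{"x": 0,"y": 0,"z": 0.004,"ax": 0,"ay": 0,"az": 0,"jaw": -1},{"x": 0,"y": 0,"z": 0.005,"ax": 0,"ay": 0,"az": 0,"jaw": -1},{"x": 0,"y": 0,"z": 0.005,"ax": 0,"ay": 0,"az": 0,"jaw": -1},{"x": 0,"y": 0,"z": 0.005,"ax": 0,"ay": 0,"az": 0,"jaw": -1},{"x": 0,"y": 0,"z": 0.005,"ax": 0,"ay": 0,"az": 0,"jaw": -1},{"x": 0,"y": 0,"z": 0.005,"ax": 0,"ay": 0,"az": 0,"jaw": -1},{"x": 0,"y": 0,"z": 0.005,"ax": 0,"ay": 0,"az": 0,"jaw": -1}]'

```text
time: 25.35
tool_pos: [568.3, -204.9, 129.6]
tcp_rot: [-3.141, 0.001, 3.141]
contact_force: [-2.3, 1.2, 6.8]
grip_width: 25.6
finger_force: 30.0
```

Contact: the upward force is 6.8 N and the tool has stopped descending, so the foot is on the dish floor. I'll open gently.

Emit:
send_rows --rows '[{"x": 0,"y": 0,"z": -0.002,"ax": 0,"ay": 0,"az": 0,"jaw": -1},{"x": 0,"y": 0,"z": -0.003,"ax": 0,"ay": 0,"az": 0,"jaw": -1},{"x": 0,"y": 0,"z": -0.003,"ax": 0,"ay": 0,"az": 0,"jaw": -0.42},{"x": 0,"y": 0,"z": -0.003,"ax": 0,"ay": 0,"az": 0,"jaw": -0.36},{"x": 0,"y": 0,"z": -0.003,"ax": 0,"ay": 0,"az": 0,"jaw": -0.3},{"x": 0,"y": 0,"z": -0.003,"ax": 0,"ay": 0,"az": 0,"jaw": -0.2},{"x": 0,"y": 0,"z": -0.003,"ax": 0,"ay": 0,"az": 0,"jaw": 0},{"x": 0,"y": 0,"z": -0.003,"ax": 0,"ay": 0,"az": 0,"jaw": 0.5},{"x": 0,"y": 0,"z": -0.003,"ax": 0,"ay": 0,"az": 0,"jaw": 1},{"x": 0,"y": 0,"z": -0.003,"ax": 0,"ay": 0,"az": 0,"jaw": 1}]'

```text
time: 26.6
tool_pos: [568.1, -204.8, 129.3]
tcp_rot: [3.142, 0.0, 3.141]
contact_force: [-0.8, 0.1, -0.3]
grip_width: 71.3
finger_force: 0.0
```

Emit:
send_rows --rows '[{"x": 0,"y": 0,"z": 0,"ax": 0,"ay": 0,"az": 0,"jaw": 1},{"x": 0,"y": 0,"z": 0,"ax": 0,"ay": 0,"az": 0,"jaw": 1},{"x": 0,"y": 0,"z": -0.05,"ax": 0,"ay": 0,"az": 0,"jaw": 1},{"x": 0,"y": 0,"z": -0.15,"ax": 0,"ay": 0,"az": 0,"jaw": 1},{"x": 0,"y": 0,"z": -0.25,"ax": 0,"ay": 0,"az": 0,"jaw": 1},{"x": 0,"y": 0,"z": -0.4,"ax": 0,"ay": 0,"az": 0,"jaw": 1},{"x": 0,"y": 0,"z": -0.55,"ax": 0,"ay": 0,"az": 0,"jaw": 1},{"x": 0,"y": 0,"z": -0.7,"ax": 0,"ay": 0,"az": 0,"jaw": 1},{"x": 0,"y": 0,"z": -0.75,"ax": 0,"ay": 0,"az": 0,"jaw": 1},{"x": 0,"y": 0,"z": -0.75,"ax": 0,"ay": 0,"az": 0,"jaw": 1}]'

```text
time: 27.85
tool_pos: [568.1, -204.8, 279.6]
tcp_rot: [-3.141, 0.001, 3.141]
contact_force: [-0.1, 0.8, 0.1]
grip_width: 91.4
finger_force: 0.0
```

Run:
```python
from h import *
o=bot.get_obs();print(o['time'],o['tool_pos'],o['contact_force'])
p,d=bot.capture('scene');cv2.imwrite('pics/s6.png',p[:,:,::-1])
```

```text
27.85 [ 568.11128447 -204.83058311  279.59911835] [-0.06076018  0.84168583  0.14637906]
```

View pics/s6.png

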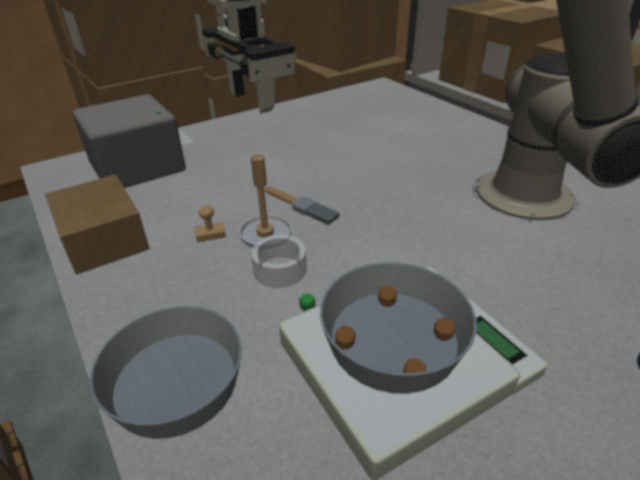

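The stirrer stands upright in its dish, with its foot at (265,229). All four beads are in the bowl, at (388,295), (345,337), (444,328) and (415,368), and the gripper is clear.

```bash
python3 -c "
from plant import bot
print(bot.close_job())"
```

```text
the job is handed in; nothing more can be done
None
```

I stirred the beads once right round anticlockwise from the keypad side. The stirrer is standing upright in its dish again, all four beads are still in the bowl, and the job was handed in at about 28 s of the 64 s; no verdict came back.

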